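# Fill the seasoning caddy

### The job

Fill the wooden seasoning caddy for the table: set the shorter pepper mill upright in the wide round well, the salt shaker in the square well and one spice jar in each of the two small round wells, all standing upright on the bottom of their wells. Set them down without dropping or knocking them over, and leave the taller mill and the coffee tamper standing where they are.

Things in the scene. Friction and masses are not known exactly. Their poses are not given: they have to be found in the camera images.
- short_mill_mid (a point): The shorter of two turned dark-wood pepper mills: height 170 mm, greatest diameter 58 mm, about 0.18 kg, standing upright, loose. Grip it by its round head (50 mm diameter, 123 to 159 mm above the underside, a 12 mm knob above that); the head does not turn. This point is its centre, 85 mm above its underside; z is its upright axis.
- shaker_mid (a point): Salt shaker: glass body, grey pierced top, height 90 mm, body 44 mm in diameter up to 66 mm above the underside, top 34 mm in diameter above that, about 0.1 kg, standing upright, loose. This point is its centre, 45 mm above its underside; grip it 10 to 15 mm above this point. z is its upright axis.
- jar_a_mid (a point): Spice jar: clear glass cylinder with a printed label and a black cap, diameter 41 mm (same all the way up), height 105 mm, about 0.11 kg, standing upright, loose. One of two jars of the same size and shape. This point is its centre, 52.5 mm above its underside; z is its upright axis.
- jar_b_mid (a point): Spice jar: clear glass cylinder with a printed label and a black cap, diameter 41 mm (same all the way up), height 105 mm, about 0.11 kg, standing upright, loose. One of two jars of the same size and shape. This point is its centre, 52.5 mm above its underside; z is its upright axis.
- tall_mill_mid (a point): The taller of the two dark-wood pepper mills: same look as the shorter one, height 220 mm, diameter 58 mm, standing loose. It does not belong in the caddy and must stay where it stands. This point is its centre, 110 mm above its underside; z up.
- tamper_mid (a point): Coffee tamper: dark wooden knob (40 mm diameter) on a round pale metal foot (58 mm diameter, 34 mm high), 88 mm high in all, standing loose. It does not belong in the caddy and must stay where it stands. This point is its centre, 44 mm above its underside; z up.
- wide_well_in (a point): The wide round well, 74 mm inside diameter (84 mm outside), for the shorter mill. One of four white wells in the corners of a fixed square wooden caddy (190 mm, rim 20 mm high), 88 mm apart; which is in which corner varies. Walls 5 mm, rim 31 mm above the worktop. This point: centre of its inner floor, 11 mm above the worktop; z up, x and y along the caddy's sides.
- square_well_in (a point): The square well, 60 x 60 mm inside (70 x 70 mm outside), for the salt shaker. One of four white wells in the corners of a fixed square wooden caddy (190 mm, rim 20 mm high), 88 mm apart; which is in which corner varies. Walls 5 mm, rim 31 mm above the worktop. This point: centre of its inner floor, 11 mm above the worktop; z up, x and y along the caddy's sides.
- small_well_a_in (a point): A small round well, 56 mm inside diameter (66 mm outside), for either spice jar. One of two alike. One of four white wells in the corners of a fixed square wooden caddy (190 mm, rim 20 mm high), 88 mm apart; which is in which corner varies. Walls 5 mm, rim 31 mm above the worktop. This point: centre of its inner floor, 11 mm above the worktop; z up, x and y along the caddy's sides.
- small_well_b_in (a point): A small round well, 56 mm inside diameter (66 mm outside), for either spice jar. One of two alike. One of four white wells in the corners of a fixed square wooden caddy (190 mm, rim 20 mm high), 88 mm apart; which is in which corner varies. Walls 5 mm, rim 31 mm above the worktop. This point: centre of its inner floor, 11 mm above the worktop; z up, x and y along the caddy's sides.
Things that resemble listed ones, but are neither listed nor needed, are in the scene too. Leave any green look-alike of the part that bears shaker_mid alone. Leave any green look-alike of the part that bears jar_b_mid alone.

How it is judged:
By the outcome, as a careful person would: the job done as asked, in the order asked, and still so for the second after the job is handed in, with the robot touching nothing.
It also fails if it takes over 128 s, if anything falls off the work surface, if the arm or the gripper's body presses on something with over 40 N, if the wrist force passes 120 N, or if a joint passes its speed limit or range.

### The arm

A 7-joint arm with a two-finger parallel gripper is mounted at the origin on a cart in front of the work surface, level with it; the furniture and walls round the work are solid. World frame = base frame: x ahead of the robot, y to its left, z up, the work surface at z = 0. Lengths are in mm, angles in rad, forces in N, time in s.
With the tool pointing down it reaches from about 425 to 950 mm from the base axis. Payload 4.7 kg.
Tool frame: the origin (TCP) lies midway between the tips of the shut fingers; the grasp point (between the pads) lies 19 mm behind it; z points along the fingers, y is the line along which they close (so a half turn about z gives the same grasp; the last joint's range is limited). The gripper opens to 85 mm and grips with 20 to 120 N. Pads are 22 mm wide; open, the fingers measure 114 mm over their backs; the gripper's body (76 mm by 85 mm) begins 54 mm behind the grasp point. The pads swing forward as they close: fully open they stand 13 mm farther back than shut.
Start: joints at [1.309, 0.469, -0.049, 1.532, 0.024, 1.141, -0.082], TCP at [155.771, -656.798, 231.335] pointing down, gripper open.
Joint ranges: [-2.59, 2.59], [-0.33, 1.99], [-1.39, 1.29], [0.1, 2.45], [-1.04, 4.18], [0.21, 1.99], [-2.66, 2.66]. Speed limits (rad/s): [2.57, 2.57, 3.14, 3.14, 3.14, 3.14, 3.14].

### API

Orientations are given as a 3x3 rotation matrix whose columns are the frame's x, y, z axes.
In Python, from rig import r, grip, solve_ik, camera, hand_in gives the robot as it stands. Calls block until the motion is done:
- r.move_ptp(position, orientation): joint-space move of the TCP to a pose.
- r.move_linear(position, ori=None, max_speed=150, max_force=None): straight line of the TCP; ori=None keeps the orientation; max_speed is the mean speed in mm/s. With max_force (N) it stops when the force on the tool has changed by that much, and returns True; else False.
- r.set_joints(angles): joint-space move.
- grip(opening, squeeze=None): opening from 0.0 (shut) to 1.0 (fully open); squeeze is the grip in N (None keeps the last); returns when the fingers have stopped.
- r.wait(seconds).
- solve_ik(position, orientation): joint angles nearest the present ones, or None.
- camera(name): name is "scene" or "top" or "wrist"; returns a dict with "img" (384x512x3 uint8, blue, green, red), "K" (3x3 intrinsics, pixels), "position" and "orientation" of the camera in the world; the wrist camera has in their place "tool_from_camera" (4x4, takes a point from camera to tool coordinates, whose origin is the TCP and whose axes are the flange's). Camera axes: x right, y down, z forward; pixel columns grow to the right and rows downward; lengths in mm; the calibration is good to about 2 mm. The wrist camera is an equidistant fisheye: a pixel r from the principal point sees the ray r / f radians off the axis. A picture is of the moment at which its call begins: read the wrist's pose just before it. There is no depth.
A pose or a line that the arm cannot do raises r.IKError and nothing moves.
- hand_in(): hands the job in; it is judged then, once.
Readings, each from a call of its own:
- r.current_t(): time.
- r.current_joint_positions(): joint angles.
- r.current_qd(): joint speeds.
- r.current_joint_torque(): joint torques, N m.
- r.current_ee_pos(): TCP position.
- r.current_tool_rot(): TCP orientation.
- r.current_force(): force on the tool from outside, world axes, zero at the start.
- r.current_wrist_torque(): the same for the moment, N m.
- r.current_opening(): opening from 0.0 (shut) to 1.0 (fully open).
- r.current_grasp_force(): force on a finger pad.
Only numpy, scipy, OpenCV 4.12 (cv2) and the standard library are available. Lean on these libraries where they do the work, as an engineer would, in place of code of your own. Each camera call takes 0.05 s, during which the arm holds its last target. There are 200 camera calls.

## Working session

There is one attempt and no reset: what is moved stays moved. The work goes in short steps, each a Python script; the robot and the scene stay as the last script left them, time stands still between calls to the robot, and variables do not carry over. Pictures are saved under pics/ and viewed, at most 14 in all, crops included, and the job is handed in when it is done.

```bash
ls; mkdir -p pics
python3 - <<'E'
from rig import *
import cv2,numpy as np
for n in ["scene","top"]:
    c=camera(n); cv2.imwrite(f"pics/{n}0.png",c["img"]); np.savez(f"{n}0.npz",**c)
    print(n,c["K"].tolist(),c["position"],np.round(c["orientation"],3).tolist())
E
```

```text
pics
scene [[451.2563005319287, 0.0, 258.70042511328535], [0.0, 451.2563005319287, 192.68179073400682], [0.0, 0.0, 1.0]] [-294.82838826  567.51246568 1168.87338545] [[-0.61, -0.592, 0.526], [-0.792, 0.47, -0.389], [-0.017, -0.654, -0.756]]
top [[480.1972472709505, 0.0, 257.8886643858876], [0.0, 480.1972472709505, 189.51384957724588], [0.0, 0.0, 1.0]] [-157.14110375 -329.52563882 1782.11766016] [[0.504, -0.791, 0.345], [-0.864, -0.464, 0.197], [0.005, -0.397, -0.918]]
```

View pics/scene0.png

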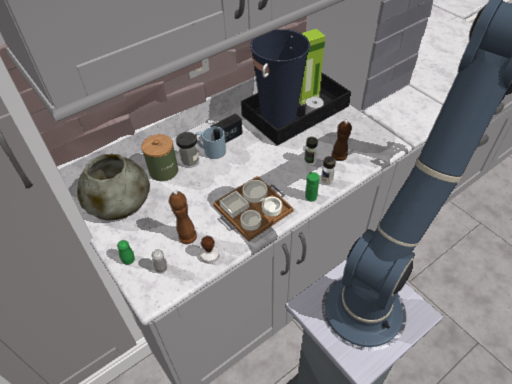

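View pics/top0.png

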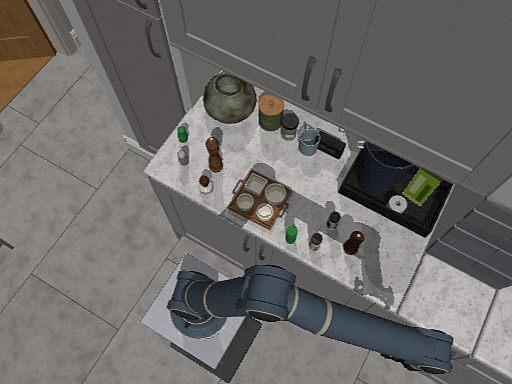

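Both views show two mills (scene image: 183,217 and 342,140), the tamper (208,248), the shaker (159,261), jars (311,150; 328,170), green look-alikes, and the caddy (253,208). I'll zoom in.

Run:
```python
import cv2
a=cv2.imread("pics/scene0.png")[110:280,105:365]; b=cv2.imread("pics/top0.png")[115:265,165:375]
cv2.imwrite("pics/s1.png",cv2.resize(a,None,fx=3,fy=3,interpolation=cv2.INTER_CUBIC))
cv2.imwrite("pics/t1.png",cv2.resize(b,None,fx=3.75,fy=3.75,interpolation=cv2.INTER_CUBIC))
```

```text
(no output)
```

View pics/s1.png

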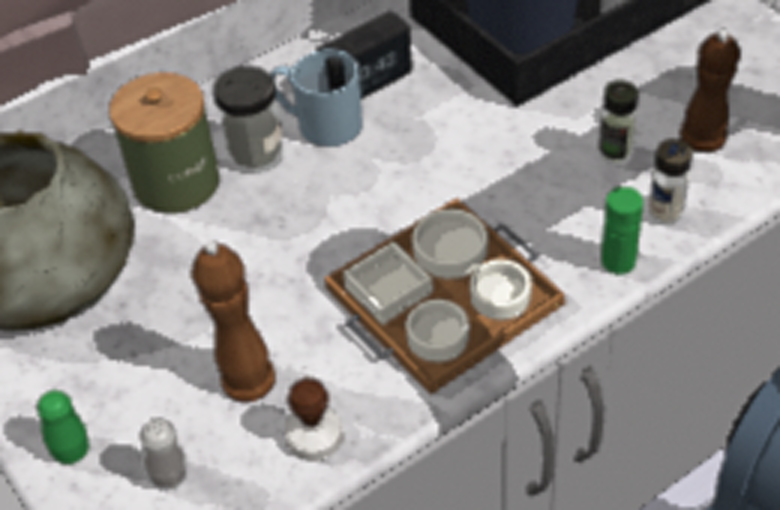

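View pics/t1.png

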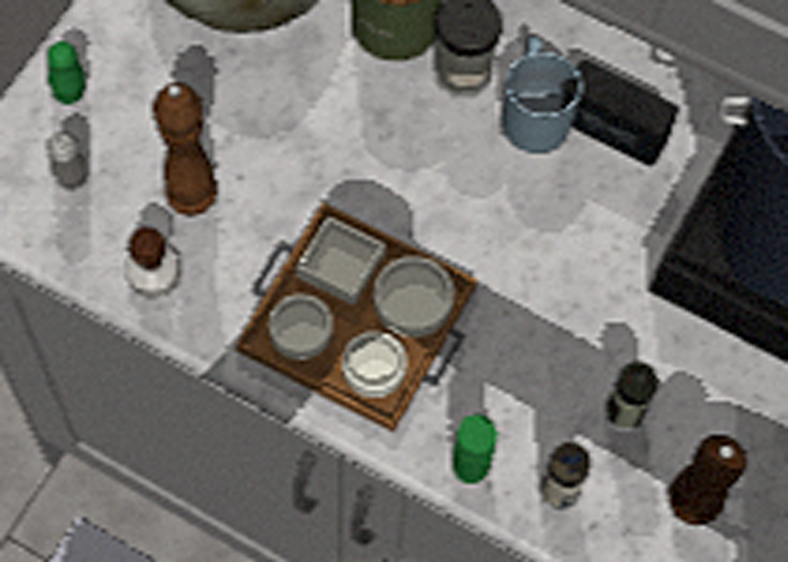

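The zoom settles the layout: square well at scene crop (388,281), wide at (450,241), small wells at (437,328) and (501,287). The jars with black caps are at (620,93) and (674,152), the right-hand mill at (722,40), the grey shaker at (158,428). Next I cast rays from the hand-picked points and check the heights by triangulating.

```bash
cat > h.py <<'E'
import numpy as np,cv2
def ray(c,u,v):
    d=np.asarray(c["orientation"])@np.linalg.inv(c["K"])@[u,v,1]; return np.asarray(c["position"]),d/np.linalg.norm(d)
def plane(c,u,v,z):
    p,d=ray(c,u,v); return p+d*(z-p[2])/d[2]
def tri(rs):
    A=sum(np.eye(3)-np.outer(d,d) for p,d in rs); b=sum((np.eye(3)-np.outer(d,d))@p for p,d in rs); return np.linalg.solve(A,b)
E
python3 - <<'E'
from h import *
S=dict(np.load("scene0.npz"));T=dict(np.load("top0.npz"))
P={"shaker":(90,158,428,64,145),"jarA":(105,620,93,638,375),"jarB":(105,674,152,571,458),"mill":(170,722,38,726,452),"tall":(220,211,246,175,90),
"tamp":(88,308,385,148,238),"gjar":(105,624,197,476,428),"gshk":(90,55,400,62,52),
"sq":(31,388,281,341,258),"wide":(31,450,241,413,293),"sm1":(31,437,328,301,325),"sm2":(31,501,287,374,362),
"c1":(20,456,202,476,277),"c2":(20,326,280,325,207),"c3":(20,434,388,238,348),"c4":(20,564,297,394,430)}
for n,(z,a,b,c,d) in P.items():
    s=(105+a/3,110+b/3);t=(165+c/3.75,115+d/3.75)
    print(n,plane(S,*s,z)[:2].round(),plane(T,*t,z)[:2].round(),tri([ray(S,*s),ray(T,*t)]).round())
E
```

```text
shaker [456. 376.] [462. 370.] [465. 374.  80.]
jarA [ 520. -267.] [ 531. -271.] [ 529. -272.   99.]
jarB [ 411. -250.] [ 420. -253.] [ 419. -254.   99.]
mill [ 466. -366.] [ 477. -379.] [ 480. -380.  155.]
tall [513. 260.] [521. 256.] [522. 258. 212.]
tamp [411. 235.] [416. 236.] [415. 235.  86.]
gjar [ 395. -161.] [ 401. -158.] [ 397. -160.  107.]
gshk [547. 438.] [555. 435.] [556. 438.  81.]
sq [510.  73.] [520.  65.] [523.  67.  16.]
wide [514. -15.] [523. -21.] [525. -20.  19.]
sm1 [425.  70.] [432.  62.] [435.  64.  17.]
sm2 [427. -18.] [435. -25.] [436. -24.  19.]
c1 [565. -62.] [578. -68.] [579. -68.   8.]
c2 [561. 121.] [567. 113.] [572. 116.   6.]
c3 [372. 114.] [380. 108.] [381. 110.   8.]
c4 [380. -69.] [384. -78.] [388. -76.   7.]
```

```bash
cat >> h.py <<'E'
def down(a):  # closing axis y at angle a in the xy plane
    y=np.array([np.cos(a),np.sin(a),0]); z=np.array([0,0,-1.]); return np.c_[np.cross(y,z),y,z]
def wcam():
    from rig import r,camera
    p=np.array(r.current_ee_pos());R=np.array(r.current_tool_rot());c=camera("wrist")
    M=np.array(c["tool_from_camera"]); return dict(img=c["img"],K=c["K"],p=p+R@M[:3,3],R=R@M[:3,:3])
def wplane(c,u,v,z):
    K=c["K"]; x=np.array([u-K[0,2],v-K[1,2]]);rr=np.linalg.norm(x);th=rr/K[0,0]
    d=c["R"]@np.r_[np.sin(th)*x/max(rr,1e-9),np.cos(th)]
    return c["p"]+d*(z-c["p"][2])/d[2]
def wproj(c,X):
    d=c["R"].T@(np.asarray(X,float)-c["p"]);th=np.arctan2(np.hypot(d[0],d[1]),d[2])
    return c["K"][:2,2]+c["K"][0,0]*th*d[:2]/np.hypot(d[0],d[1])
E
python3 - <<'E'
from rig import *
from h import *
R=np.array(r.current_tool_rot());print(R.round(2).tolist())
c0=camera("wrist");print(np.round(c0["tool_from_camera"],2).tolist(),np.round(c0["K"],1).tolist())
import math
y=math.atan2(R[1,1],R[0,1])
def go(p,name):
    best=None
    for a in (math.pi/4,-math.pi/4,3*math.pi/4,-3*math.pi/4):
        q=solve_ik(p,down(a))
        if q is None: continue
        print(name,round(a,2),np.round(q,2))
        if best is None or abs(q[6])<abs(best[0][6]): best=(q,a)
    r.set_joints(best[0]); r.wait(.2); c=wcam(); cv2.imwrite(f"pics/w_{name}.png",c["img"]); np.savez(f"w_{name}.npz",**c)
go([470,-310,330],"right"); go([472,20,330],"caddy"); print(r.current_t())
E
python3 -c "
import cv2,numpy as np
a=[cv2.imread('pics/w_%s.png'%n) for n in('right','caddy')]
cv2.imwrite('pics/w2.png',cv2.resize(a[0],(780,585)));cv2.imwrite('pics/w3.png',cv2.resize(a[1],(780,585)))"
```

```text
[[0.97, 0.23, -0.0], [0.23, -0.97, 0.0], [-0.0, -0.0, -1.0]]
[[0.0, -0.96, -0.27, 70.38], [1.0, -0.0, 0.0, -0.7], [-0.0, -0.27, 0.96, -142.15], [0.0, 0.0, 0.0, 1.0]] [[297.3, 0.0, 254.3], [0.0, 297.3, 191.4], [0.0, 0.0, 1.0]]
right 0.79 [ 1.01  0.27 -0.62  1.64  0.16  1.28  1.14]
right -0.79 [ 0.8   0.24 -0.35  1.65  0.09  1.27 -0.36]
right 2.36 [ 1.37  0.43 -1.17  1.63  0.41  1.36  2.5 ]
right -2.36 [ 0.59  0.22 -0.1   1.67  0.02  1.26 -1.87]
caddy 0.79 [ 0.59  0.11 -0.77  1.82  0.08  1.24  0.58]
caddy -0.79 [ 0.44  0.09 -0.61  1.83  0.06  1.24 -0.97]
caddy 2.36 [ 0.92  0.2  -1.18  1.81  0.19  1.26  2.04]
caddy -2.36 [ 0.32  0.08 -0.48  1.83  0.04  1.24 -2.53]
3.6417
```

View pics/w2.png

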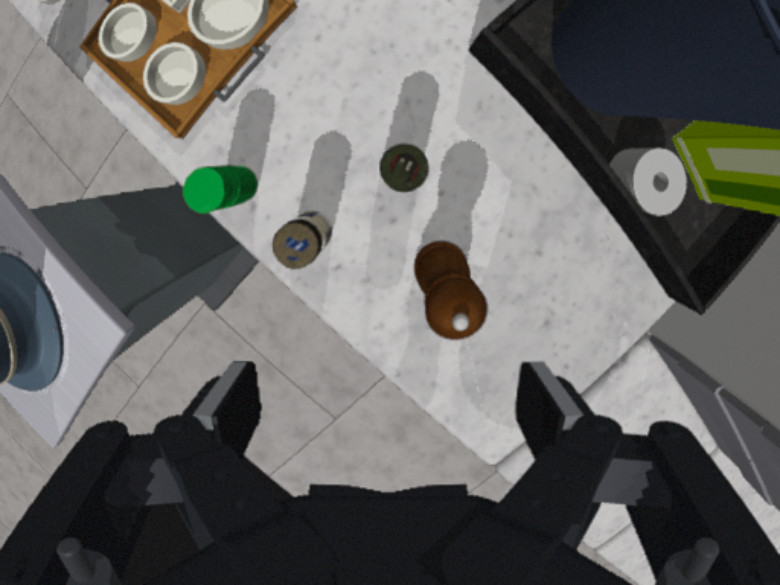

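View pics/w3.png

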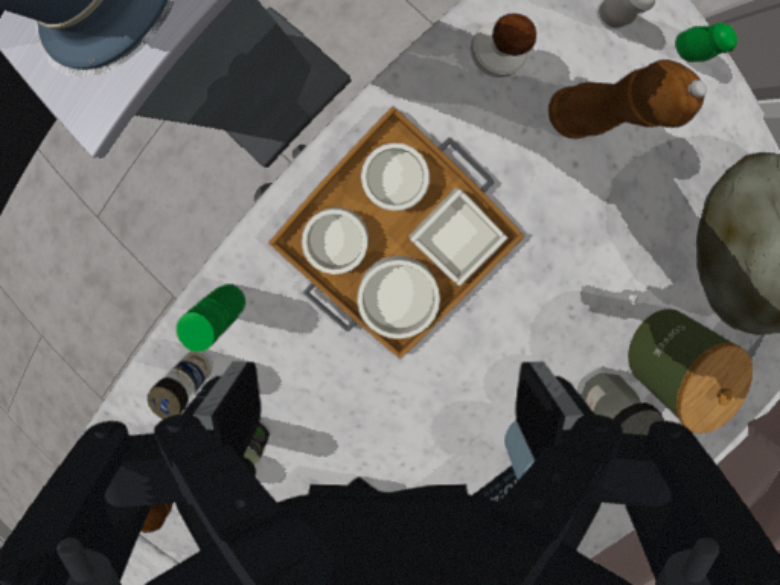

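The right view shows the mill knob at (460,322), jar caps at (404,167) and (296,244). The caddy view shows well rims at (395,177), (459,237), (398,298) and (335,241).

Run:
```python
from h import *
k=512/780
def L(n): return dict(np.load(f"w_{n}.npz"))
c=L("right")
print("mill",wplane(c,460*k,321*k,168)[:2].round(1),"headC",wplane(c,456*k,307*k,141)[:2].round(1))
print("jarA",wplane(c,404*k,167*k,105)[:2].round(1),"jarB",wplane(c,296*k,244*k,105)[:2].round(1),"gj",wplane(c,205*k,190*k,105)[:2].round(1))
c=L("caddy"); W={}
for n,p in dict(sm1=(395,177),sq=(459,237),wide=(398,298),sm2=(335,241)).items(): W[n]=wplane(c,p[0]*k,p[1]*k,31)[:2];print(n,W[n].round(1))
for p in ((394,109),(525,236),(400,357),(270,242)): print("corner",wplane(c,p[0]*k,p[1]*k,20)[:2].round(1))
m=sum(W.values())/4; d=(W["sq"]-W["wide"]+W["sm1"]-W["sm2"])/2; e=(W["sq"]-W["sm1"]+W["wide"]-W["sm2"])/2
print(m.round(1),d.round(1),e.round(1))
```

```text
mill [ 479.2 -374.7] headC [ 481.1 -374. ]
jarA [ 528.  -271.2] jarB [ 420.7 -252.1] gj [ 399.4 -162. ]
sm1 [436.5  66.3]
sq [522.9  69.8]
wide [524.7 -17.4]
sm2 [438.9 -19.9]
corner [388.  113.9]
corner [573.4 120.9]
corner [576.6 -65.3]
corner [391.  -70.3]
[480.8  24.7] [-2.1 86.7] [86.1  3. ]
```

```bash
cat >> h.py <<'E'
def pick(x,y,ztcp,a,zhi,sq=40):
    from rig import r,grip
    grip(1.0); r.move_ptp([x,y,330],down(a)); r.move_linear([x,y,ztcp],max_speed=150)
    grip(0.0,sq); print("opening",r.current_opening(),"F",r.current_grasp_force(),"ee",np.round(r.current_ee_pos(),1))
    r.move_linear([x,y,zhi],max_speed=150); r.wait(.3)
    c=wcam(); print("lifted opening",r.current_opening(),r.current_t()); return c
def place(x,y,ztcp,a,zhi):
    from rig import r
    r.move_ptp([x,y,zhi],down(a)); r.move_linear([x,y,ztcp+25],max_speed=120); r.wait(.2)
    hit=r.move_linear([x,y,ztcp-4],max_speed=20,max_force=4); print("hit",hit,np.round(r.current_ee_pos(),1),"expected",ztcp,r.current_t())
E
python3 - <<'E'
from rig import *
from h import *
c=pick(480,-374.5,117,-np.pi/4,300); cv2.imwrite("pics/g1.png",cv2.resize(c["img"],(640,480))); np.savez("g1.npz",**c)
E
```

```text
opening 0.5384788555160794 F 41.10411185880366 ee [ 480.4 -375.   117.7]
lifted opening 0.5392883862727947 9.0583
```

View pics/g1.png

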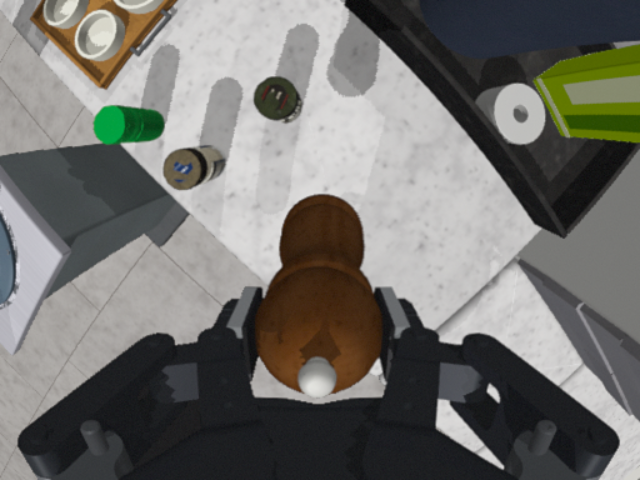

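The mill is held upright and centred between the pads, knob at (317,377). I'll compute its offset and place it.

Run:
```python
from rig import *
from h import *
c=dict(np.load("g1.npz")); P=wplane(c,317*.8,372*.8,117+68+165.)  # knob
o=P[:2]-np.array(r.current_ee_pos())[:2]; print("offset",o.round(1))
# tool-axes offset, project on tool x only
ax=down(-np.pi/4)[:2,0]; o=ax*(o@ax); print(o.round(1))
if np.hypot(*o)>5: o*=0; print("ignored")
t=np.array([526.8,-18.0])-o
place(*t,117+11,-np.pi/4,330)
c=wcam(); cv2.imwrite("pics/p1.png",cv2.resize(c["img"],(640,480)))
```

```text
offset [1.9 2.3]
[2.1 2.1]
hit True [524.8 -20.1 128.7] expected 128 13.3333
```

View pics/p1.png

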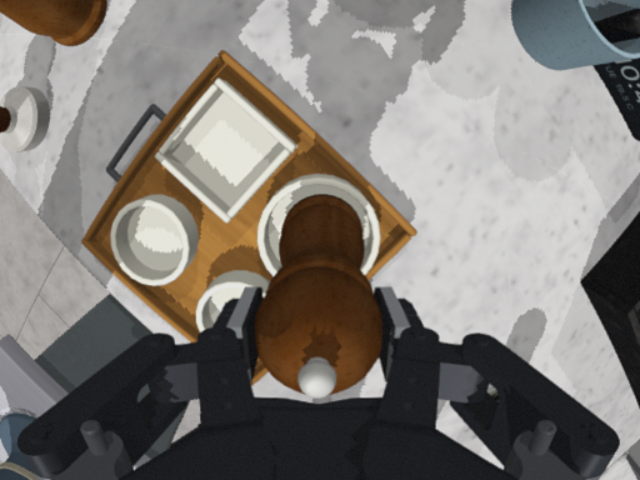

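The mill stands inside the wide well, with contact exactly at floor height. Release it and look at the shaker.

Run:
```python
from rig import *
from h import *
grip(0.9); p=np.array(r.current_ee_pos()); r.move_linear([p[0],p[1],330],max_speed=200)
for a in (np.pi/4,-np.pi/4,0,np.pi/2):
    q=solve_ik([470,330,330],down(a)); print(round(a,2),None if q is None else np.round(q,2))
r.move_ptp([450,310,330],down(0.0)) if False else r.move_ptp([470,330,330],down(-np.pi/4))
r.wait(.2); c=wcam(); np.savez("w_sh.npz",**c); cv2.imwrite("pics/sh.png",cv2.resize(c["img"],(768,576))); print(r.current_t())
```

```text
0.79 [ 0.08  0.4  -1.04  1.6   0.35  1.34 -0.22]
-0.79 [-0.03  0.34 -0.85  1.61  0.26  1.31 -1.71]
0 [ 0.03  0.37 -0.95  1.61  0.31  1.32 -0.96]
1.57 [ 0.11  0.42 -1.1   1.6   0.38  1.35  0.54]
16.5333
```

View pics/sh.png

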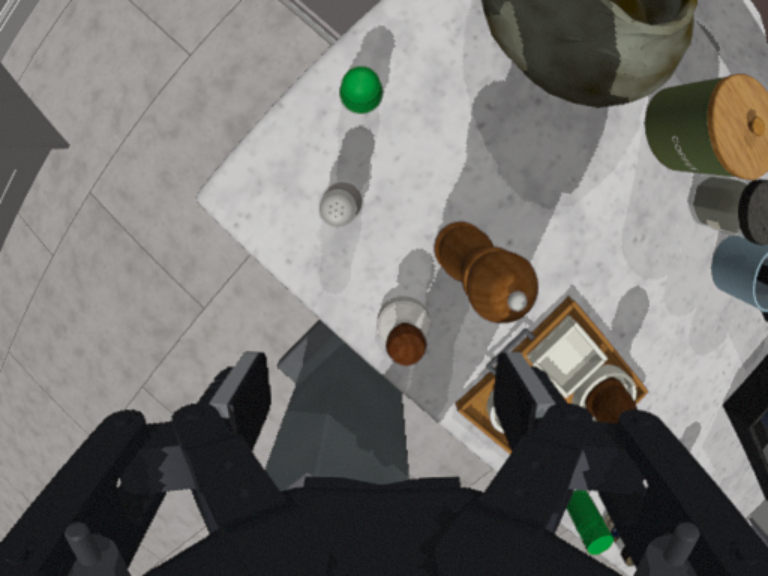

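The shaker's top is at (339,206) and the mill stands in its well. Pick the shaker.

Run:
```python
from rig import *
from h import *
c=dict(np.load("w_sh.npz")); P=wplane(c,339/1.5,206/1.5,89); print("shaker",P.round(1)); T=wplane(c,517/1.5,300/1.5,218); print("tall",T.round(1))
if abs(P[0]-462)<10 and abs(P[1]-373)<10:
    c=pick(P[0],P[1],33,-np.pi/4,300); cv2.imwrite("pics/g2.png",cv2.resize(c["img"],(640,480)))
    place(524.2,70,33+11,-np.pi/4,330)
    c=wcam(); cv2.imwrite("pics/p2.png",cv2.resize(c["img"],(640,480)))
```

```text
shaker [469.1 378.5  89. ]
tall [522.6 262.3 218. ]
opening 0.44921975076597304 F 39.77540372405201 ee [469.1 379.2  33.7]
lifted opening 0.45092093139409645 22.025
hit True [524.3  70.1  44.7] expected 44 26.8583
```

View pics/p2.png

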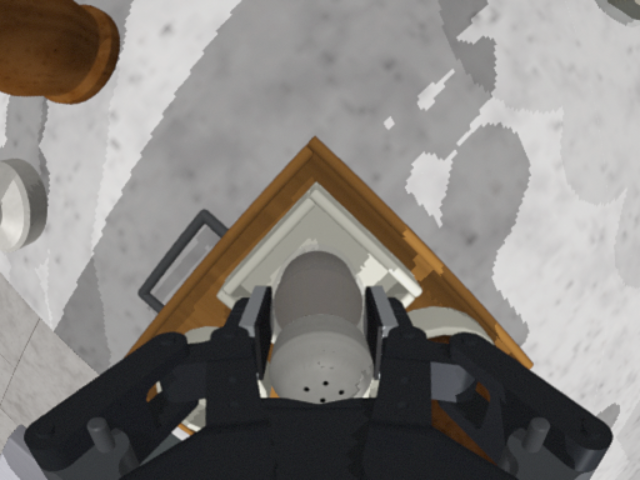

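The shaker is on the floor of the square well. Release it and move the jar B. I'll close along y at that well, so the gripper body stays clear of the mill.

Run:
```python
from rig import *
from h import *
grip(0.85); p=np.array(r.current_ee_pos()); r.move_linear([p[0],p[1],330],max_speed=200)
c=pick(420.7,-252.1,51,np.pi/4,260)
place(438.8,-20.6,51+11,np.pi/2,290)
c=wcam(); cv2.imwrite("pics/p3.png",cv2.resize(c["img"],(640,480)))
```

```text
opening 0.4696251528094451 F 39.585832357406616 ee [ 420.7 -252.5   51.3]
lifted opening 0.47431006478093807 35.575
hit True [438.8 -21.   62. ] expected 62 39.675
```

View pics/p3.png

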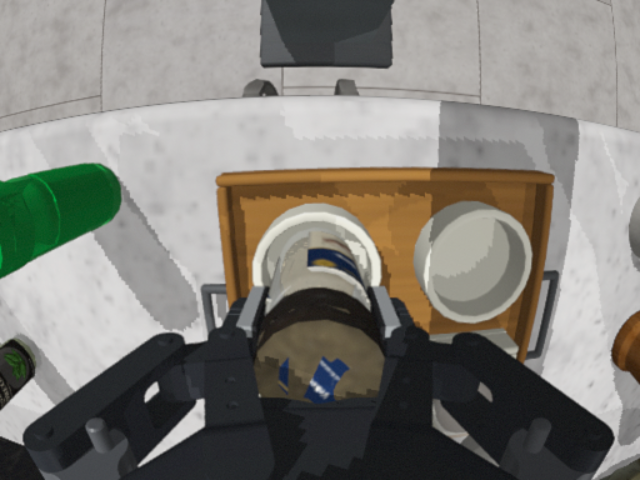

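Jar B is seated in its well. Now jar A.

Run:
```python
from rig import *
from h import *
grip(0.8); p=np.array(r.current_ee_pos()); r.move_linear([p[0],p[1],330],max_speed=200)
c=pick(528,-271.2,51,-np.pi/4,300)
place(436.2,67.4,51+11,-np.pi/4,330)
grip(0.8); p=np.array(r.current_ee_pos()); r.move_linear([p[0],p[1],330],max_speed=150)
r.move_ptp([472,20,380],down(-np.pi/4)); r.wait(.3)
c=wcam(); cv2.imwrite("pics/f.png",cv2.resize(c["img"],(640,480)))
s=camera("scene")["img"]; cv2.imwrite("pics/f2.png",cv2.resize(s[110:280,105:365],None,fx=3,fy=3,interpolation=cv2.INTER_CUBIC)); print(r.current_t())
```

```text
opening 0.4675744172291013 F 40.34884187858552 ee [ 528.1 -271.2   51.3]
lifted opening 0.46469756710045873 48.3333
hit True [436.2  67.4  62.3] expected 62 53.1583
56.3
```

View pics/f.png

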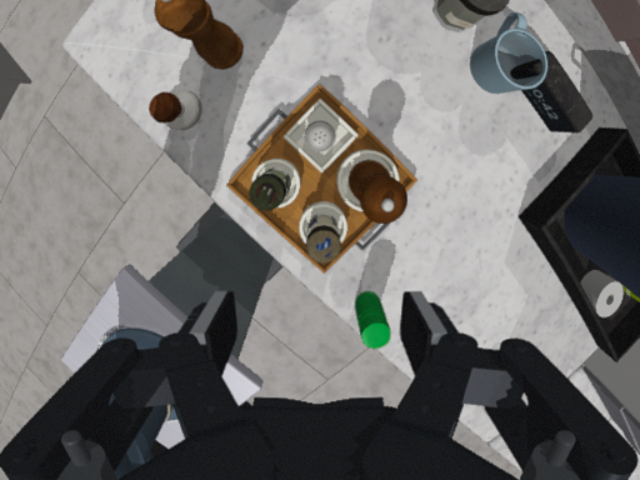

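View pics/f2.png

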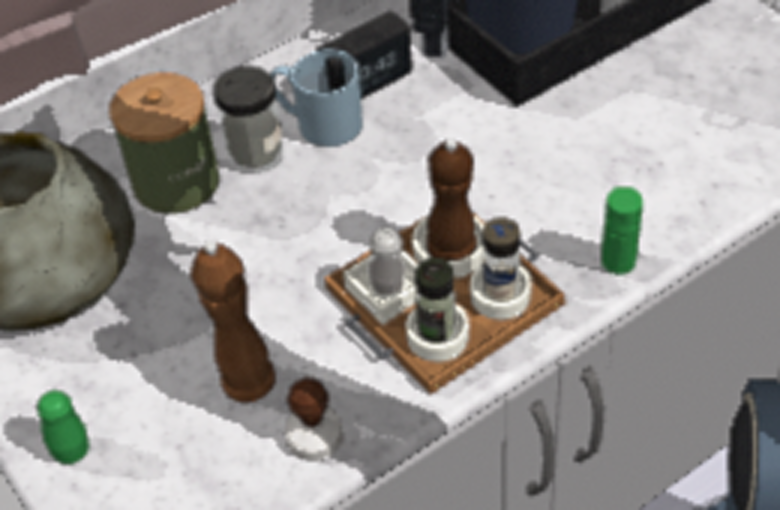

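All four pieces stand upright in their wells (scene crop: mill 450,205; shaker 387,262; jars 435,300 and 500,255). The tall mill, the tamper and the green look-alikes haven't moved.

```bash
python3 -c "
from rig import *
print(hand_in())"
```

```text
the job is handed in; nothing more can be done
None
```

The caddy is filled and the job is handed in at about 56 s: the short mill, salt shaker and both spice jars stand upright on the bottom of their wells. The tall mill, the coffee tamper and the green look-alikes were left where they stood.

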